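# Press an adhesive tag in the tag press at a packing bench

## Task

Pick up the metal press plate by its upright black grip and set it on the sprung bed of the tag press, square with the bed and with its narrow tongue towards the slotted end: slide it about until the hidden hole under the tongue drops over the locating pin. Then press the plate and bed down as far as they go and finish there, with the gripper still holding the grip and keeping the plate pressed fully down so that the tag sticks. Leave the other things on the bench where they are.

Things in the scene. Friction and masses are not known exactly. Their poses are not given: they have to be found in the camera images.
- plate: loose aluminium press plate, about 0.35 kg, flat on the bench; 110 mm long (x), 18 mm thick, T-shaped from above: rear part 70 mm wide from x = -55 to +7 mm, narrow tongue 46 mm wide from x = +7 to +55 mm. Origin: on the underside, midway along length and width; x towards the tongue, z up. An upright black grip stands on it.
- plate_grip (a point): top centre of the plate's upright black grip, 58 mm above the plate's underside, straight above its origin. The grip is 44 mm long (plate's x), 14 mm thick (plate's y) and stands from 18 to 58 mm above the underside; pinch it across the 14 mm.
- plate_hole (a point): mouth of the blind round hole in the plate's underside, 31 mm from the plate's origin towards the tongue's tip, on the centre line; 13 mm in diameter, 15 mm deep, not visible from above.
- jig: tag press, fixed to the bench: grey plinth 190 (x) x 120 (y) mm, 26 mm high, with a 160 x 100 mm dark steel step up to 34 mm. A sprung aluminium bed lies above it, centred. Origin: underside centre; x towards the slotted end of the bed, z up.
- bed_mid (a point): centre of the sprung bed's top. Bed 150 (x) x 90 (y) x 12 mm, its top 54 mm above the bench at rest, 46 mm fully pressed. A slot 14 mm wide runs along the press's x axis from here to 60 mm towards +x (the slotted end); a thin paper tag lies on the other half.
- jig_far (a point): middle of the plinth's top edge at the slotted end, 95 mm from the press's origin along +x, 26 mm above the bench.
- pin_tip (a point): top of the steel locating pin, fixed upright in the bed's slot, 12 to 45 mm from the press's origin along +x. 10 mm thick, the last 3.5 mm tapering to 5 mm. Tip 58 mm above the bench: 4 mm above the bed at rest, 12 mm when pressed. The plate hides it when above it; a plate not on the pin lands on its tip and cannot go down.
- bed (a joint): how far the sprung bed is pressed down, in m: 0 at rest, 0.008 against its stop. It does not sink under the plate's weight alone: about 6 N more starts it moving and 12 N more holds it at the stop; it comes up again when let go.
- tape_roll: empty-cored roll of carton tape standing on its flat face: brown ring, 100 mm outer diameter, 48 mm high. Bystander. Origin: centre of the underside.
- marker: black marker pen lying flat, 16 mm thick, 136 mm long. Bystander. Origin: midway along it, on the underside.
- scanner: hand-held bar-code scanner lying on its side, black and grey, about 180 x 70 x 34 mm. Bystander. Origin: centre of the underside.
- carton: small closed cardboard carton, 120 x 160 x 70 mm. Bystander. Origin: centre of the underside.
- cutter: grey safety cutter lying flat, about 145 x 28 x 16 mm. Bystander. Origin: centre of the underside.
- label_roll: roll of white labels standing on its flat face, 100 mm diameter, 70 mm high. Bystander. Origin: centre of the underside.
There are look-alikes about, which are no part of the job. What is shaped like the plate but purple is not meant. What is shaped like the jig but green is not meant.

How it is judged:
By the outcome, as a careful person would: the job done as asked, in the order asked, and still so for the second after the job is handed in, while the arm keeps its last pose, push and grip.
It also fails if it takes over 42 s, if anything falls off the work surface, if the arm or the gripper's body presses on something with over 40 N, if the wrist force passes 120 N, or if a joint passes its speed limit or range.

## Robot

A 6-joint arm with a two-finger parallel gripper is mounted at the origin on the work surface. World frame = base frame: x ahead of the robot, y to its left, z up, the work surface at z = 0. Lengths are in m, angles in degrees, forces in N, time in s.
With the tool pointing down it reaches from about 0.325 to 0.9 m from the base axis. Payload 6.1 kg.
Tool frame: the origin (TCP) lies on the centre line of the jaws, within the pads' length; the fingertips stand bot.tcp_to_tips ahead of it and the grasp point (between the pads) lies 11 mm behind it (bot.tcp_to_tips is the distance from the TCP to the fingertips, in m); x points along the fingers, y is the direction in which the jaws open and shut, and the axes are right-handed (so a half turn about x gives the same grasp; the last joint's range is limited). The gripper opens to 85 mm and grips with 20 to 120 N. Pads are 22 mm wide; open, the fingers measure 114 mm over their backs; the gripper's body (76 mm by 85 mm) begins 54 mm behind the grasp point. The pads swing forward as they close: fully open they stand 13 mm farther back than shut.
Start: joints at [-73.344, 12.628, 87.462, -0, 79.91, -7.225], TCP at [0.253, -0.571, 0.239] pointing down, gripper open.
Joint ranges: [-170.65, 170.65], [-52.31, 119.04], [5.05, 147.46], [-71.25, 251.25], [11.57, 151.72], [-153.62, 153.62]. Speed limits (degrees/s): [147.25, 147.25, 172.46, 180, 180, 180].

## Interface

Orientations are given as a 3x3 rotation matrix whose columns are the frame's x, y, z axes.
In Python, from bench import bot gives the robot as it stands. The module is installed in compiled form; this text tells all that it offers.
- The arm moves only by the tool jog_arm, never from a script. Its argument "series" is a list of rows, each a list of 4 numbers: the shift along the tool's x, y, z in mm, then the turn about the tool's x in degrees. In form: [[tx, ty, tz, roll], ...]. A call has exactly 10 rows; each row is the pose to reach, as a shift and turn from the pose measured when the call began, along the tool's axes at that moment; what a row does not reach only later rows make up. A row lasts 1/10 s, in which the tool goes at most 50 mm and 8.59 degrees, less where a joint would pass 70% of its speed; a pose out of reach is approached as far as the arm can. A call with a gripper value outside its range is refused whole. "fingers" is the closure, from 0 (fully open) to 1 (shut), set as the call begins (left out, the last holds). The fingers move at their own pace and stop on an object; the grip force is fixed at half the most. Time passes only in rows, so rows that repeat a pose let the fingers close, or fill a call up. It gives the time, the measured TCP pose, the force and the opening at its end, in the units of the state.
- bot.get_state(): the state, without advancing time (a new reading comes with each control period).
- bot.snapshot(name): name is "side" or "top"; returns the picture (384x512x3 uint8, blue, green, red); there is no depth.
- bot.camera_info(name): a dict with "K" (3x3 intrinsics, pixels), "R" (3x3) and "t" (3): a world point X has camera coordinates R X + t. Camera axes: x right, y down, z forward; pixel columns grow to the right and rows downward; lengths in m; the calibration is good to about 2 mm. A picture is of the moment at which its call begins. camera_info takes no time and is no camera call.
- bot.sign_off(): hands the job in, once; it reports no verdict.
Trained networks look in the newest picture that a camera, given by its name, has taken for a name from the list of things; names that differ only in an ending like _2 or _b are one class to them, and where a whole thing is asked for, a point or a joint stands for the part that bears it (a point fixed in the world has none). Each returns a list of dicts, best first, with "confidence" (0 to 1); they miss things now and then, are a little off and sometimes report something else, mostly with a low value. They report only what shows in the picture. A call takes as long as a camera call. They do not tell look-alikes from the thing itself.
- bot.recognise(query, camera): "bbox" ([left, top, right, bottom] in pixels, round what is visible of it).
- bot.trace(query, camera): "mask" (384x512 bool, what is visible of it) and "bbox" ([left, top, right, bottom] in pixels, round what is visible of it).
- bot.mark_of(query, camera): "pixel" ([column, row] in pixels: a listed point, or the origin of a listed thing).
The state is a dict: "time": time; "qpos": joint angles; "joint_vel": joint speeds; "effort": joint torques, N m; "tcp_pos": TCP position; "tool_rot": TCP orientation; "ft_force": force on the tool from outside, world axes, zero at the start; "moment": the same for the moment, N m; "opening": finger opening in m.
Only numpy, scipy, OpenCV 4.12 (cv2) and the standard library are available. Lean on these libraries where they do the work, as an engineer would, in place of code of your own. Each camera call takes 0.05 s, during which the arm holds its last target.

## Working session

There is one attempt and no reset: what is moved stays moved. The work goes in short steps, Python scripts to look and compute and a tool call to move; the robot and the scene stay as the last step left them, time stands still between calls to the robot, and variables do not carry over. Pictures are saved under pics/ and viewed, and the job is handed in when it is done.

Besides the shell and the picture viewer there is one more tool, called after "Call:" as name(argument=value, ...), one argument or row to a line, values as JSON. jog_arm: Moves the arm, as the interface text tells. Its arguments: {"type":"object","properties":{"series":{"type":"array"},"fingers":{"type":"number"}},"required":["series"]}

```bash
mkdir -p pics
python3 - <<'E'
from bench import bot
import cv2
s=bot.get_state(); print(s['time'],s['tcp_pos'],s['tool_rot'],s['opening'],bot.tcp_to_tips)
for c in ('side','top'):
    im=bot.snapshot(c); cv2.imwrite(f'pics/{c}0.png',im)
    i=bot.camera_info(c); print(c,i)
E
```

```text
0.0 [ 0.25287047 -0.57091074  0.23819153] [[-5.49099094e-04  4.04841475e-01 -9.14386723e-01]
 [ 1.88759607e-03 -9.14384812e-01 -4.04841763e-01]
 [-9.99998068e-01 -1.94829103e-03 -2.62089306e-04]] 0.0851258469846478 0.008
side {'K': array([[498.81260898,   0.        , 254.00024729],
       [  0.        , 498.81260898, 189.87947961],
       [  0.        ,   0.        ,   1.        ]]), 'R': array([[ 0.93720896, -0.34826203, -0.01878623],
       [-0.24002967, -0.60499165, -0.75919092],
       [ 0.25303185,  0.71602979, -0.65059682]]), 't': array([-0.4918997 ,  0.17116557,  1.48752644])}
top {'K': array([[492.7091438 ,   0.        , 256.31400937],
       [  0.        , 492.7091438 , 192.46478067],
       [  0.        ,   0.        ,   1.        ]]), 'R': array([[-0.00837584, -0.99995118, -0.00524182],
       [-0.99163979,  0.008981  , -0.12872399],
       [ 0.12876478,  0.00411983, -0.99166661]]), 't': array([-0.01707623,  0.52668871,  1.26865951])}
```

View pics/top0.png

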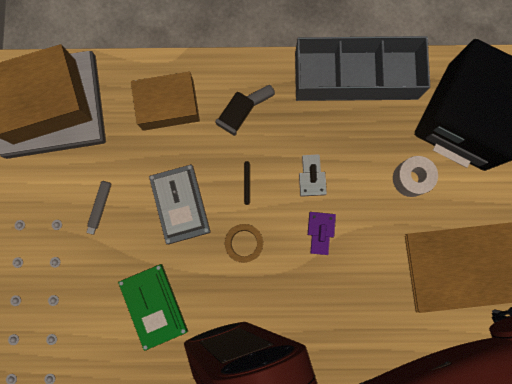

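View pics/side0.png

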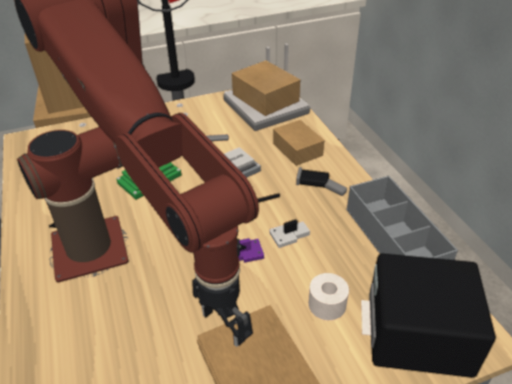

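Run:
```python
from bench import bot
for c in ('side','top'):
    for q in ('plate','plate_grip','jig','bed_mid','jig_far','pin_tip'):
        print(c,q,[(([round(float(v),1) for v in d['pixel']]),round(d['confidence'],2)) for d in bot.mark_of(q,c)])
    print([(d['bbox'],round(d['confidence'],2)) for d in bot.recognise('plate',c)])
print(bot.get_state()['time'])
```

```text
side plate [([287.0, 237.3], 0.83), ([241.9, 254.0], 0.71)]
side plate_grip [([289.2, 222.4], 0.97), ([240.4, 239.5], 0.75)]
side jig [([153.2, 178.1], 0.71), ([229.0, 170.2], 0.62), ([297.3, 232.2], 0.17)]
side bed_mid [([227.4, 159.3], 0.63), ([248.2, 158.9], 0.58)]
side jig_far [([247.5, 156.2], 0.94), ([170.5, 161.2], 0.83)]
side pin_tip []
[([267.3, 218.3, 309.0, 249.4], 0.85), ([297.3, 165.2, 347.8, 196.9], 0.74)]
top plate [([309.5, 173.8], 0.82), ([242.7, 109.6], 0.59), ([320.8, 234.8], 0.55)]
top plate_grip [([314.5, 167.1], 0.65), ([323.6, 234.2], 0.63)]
top jig [([177.9, 205.3], 0.76), ([153.9, 305.0], 0.61)]
top bed_mid [([179.2, 204.7], 0.64), ([152.5, 308.2], 0.55)]
top jig_far [([138.8, 271.3], 0.95), ([170.4, 167.4], 0.92), ([308.7, 176.1], 0.27)]
top pin_tip [([99.7, 205.3], 0.38)]
[([309.4, 214.4, 335.5, 253.7], 0.93), ([296.3, 155.0, 325.1, 199.4], 0.82), ([150.6, 167.0, 207.8, 242.0], 0.47)]
0.8
```

Run:
```python
from bench import bot
import cv2, numpy as np
out={}
for c in ('side','top'):
    for q in ('plate','jig','bed','plate_grip'):
        for k,d in enumerate(bot.trace(q,c)):
            print(c,q,k,np.round(d['bbox'],1),round(d['confidence'],2),d['mask'].sum()); out[f'{c}_{q}_{k}']=d['mask']
np.savez('m.npz',**out)
t=cv2.imread('pics/top0.png'); s=cv2.imread('pics/side0.png')
a=cv2.resize(t[155:255,140:220],None,fx=5,fy=5,interpolation=cv2.INTER_CUBIC)
b=cv2.resize(t[145:205,285:345],None,fx=6,fy=6,interpolation=cv2.INTER_CUBIC)
b=cv2.copyMakeBorder(b,0,a.shape[0]-b.shape[0],0,0,cv2.BORDER_CONSTANT)
cv2.imwrite('pics/crop_top.png',np.hstack([a,b]))
a=cv2.resize(s[140:190,205:275],None,fx=5,fy=5,interpolation=cv2.INTER_CUBIC)
b=cv2.resize(s[210:255,260:320],None,fx=6,fy=6,interpolation=cv2.INTER_CUBIC)
b=cv2.copyMakeBorder(b,0,max(0,a.shape[0]-b.shape[0]),0,0,cv2.BORDER_CONSTANT)
a=cv2.copyMakeBorder(a,0,max(0,b.shape[0]-a.shape[0]),0,0,cv2.BORDER_CONSTANT)
cv2.imwrite('pics/crop_side.png',np.hstack([a,b]))
```

```text
side plate 0 [238.7 236.2 262.3 263.6] 0.69 484
side plate 1 [267.  221.  309.6 246.4] 0.68 732
side jig 0 [119.2 161.1 181.4 199.4] 0.78 590
side jig 1 [221.2 143.7 261.8 173.6] 0.56 575
side bed 0 [225.2 145.8 254.2 168.9] 0.87 333
side plate_grip 0 [269.6 221.5 312.4 248.6] 0.79 716
top plate 0 [308.3 213.3 334.3 254. ] 0.86 940
top plate 1 [297.9 154.2 324.  197.6] 0.78 906
top jig 0 [118.8 262.7 188.  352.7] 0.83 3597
top jig 1 [149.8 164.8 210.1 242.2] 0.6 3301
top jig 2 [241.9 161.4 249.5 206.2] 0.26 232
top bed 0 [154.5 170.4 200.3 234.1] 0.98 2054
top bed 1 [120.3 269.8 179.4 343.1] 0.74 2186
top plate_grip 0 [307.2 214.7 335.5 254.3] 0.67 949
top plate_grip 1 [297.5 154.9 327.7 196.1] 0.65 932
```

View pics/crop_top.png

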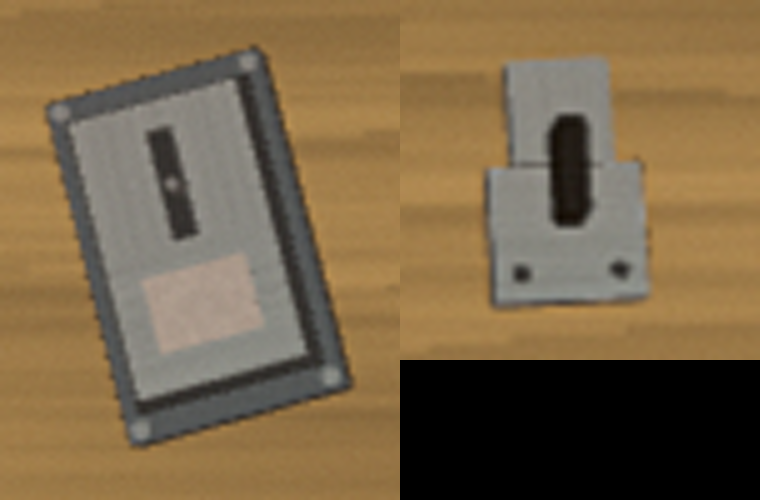

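View pics/crop_side.png

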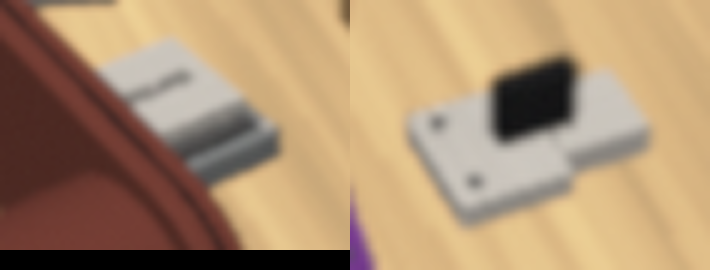

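```bash
cat > h.py <<'E'
from bench import bot
import cv2, numpy as np
from scipy.optimize import minimize
T=np.array([[-55,-35],[7,-35],[7,-23],[55,-23],[55,23],[7,23],[7,35],[-55,35]])/1e3
def box(lx,ly): return np.array([[-lx,-ly],[lx,-ly],[lx,ly],[-lx,ly]])/2e3
PLATE=[(T,0,.018),(box(44,14),.018,.058)]
JIG=[(box(190,120),0,.026)]
BEDTOP=[(box(150,90),.054,.054)]
def proj(X,c):
    i=bot.camera_info(c); p=(np.asarray(X)@i['R'].T+i['t'])@i['K'].T
    return p[...,:2]/p[...,2:]
def ray(px,c,z):
    i=bot.camera_info(c); d=i['R'].T@np.linalg.solve(i['K'],np.array([px[0],px[1],1.])); C=-i['R'].T@i['t']
    return C+d*(z-C[2])/d[2]
def place(P,pose,z,z0=0):
    x,y,a=pose; R=np.array([[np.cos(a),-np.sin(a)],[np.sin(a),np.cos(a)]])
    return np.c_[P@R.T+[x,y],np.full(len(P),z+z0)]
def render(model,pose,c,roi,S=8,z0=0):
    x0,y0,x1,y1=roi; m=np.zeros(((y1-y0)*S,(x1-x0)*S),np.uint8)
    f=lambda q:np.round(((q-[x0,y0]+.5)*S-.5)*256).astype(np.int32)
    for P,za,zb in model:
        a=f(proj(place(P,pose,za,z0),c)); b=f(proj(place(P,pose,zb,z0),c))
        cv2.fillPoly(m,[b],255,shift=8); cv2.fillPoly(m,[a],255,shift=8)
        if za!=zb:
            for k in range(len(P)):
                j=(k+1)%len(P); cv2.fillPoly(m,[cv2.convexHull(np.array([a[k],a[j],b[j],b[k]]))],255,shift=8)
    return cv2.resize(m,(x1-x0,y1-y0),interpolation=cv2.INTER_AREA).astype(float)/255
def fit(model,pose,c,alpha,roi,z0=0,w=None):
    def cost(p):
        r=render(model,(p[0],p[1],p[2]),c,roi,z0=z0); d=(cv2.GaussianBlur(r,(0,0),.7)-alpha)
        if w is not None:d=d*w
        return (np.clip(abs(d),0,.7)**2).sum()
    best=None
    sim=np.array([pose]+[np.add(pose,d) for d in ([.006,0,0],[0,.006,0],[0,0,.06])])
    for _ in range(3):
        r=minimize(cost,sim[0],method='Nelder-Mead',options=dict(initial_simplex=sim,xatol=1e-5,fatol=1e-4,maxiter=400))
        sim=np.array([r.x]+[r.x+d for d in ([.002,0,0],[0,-.002,0],[0,0,-.02])])
    return r.x,r.fun
def alpha(im,roi,wood=None):
    x0,y0,x1,y1=roi; q=im[y0:y1,x0:x1].astype(float); d=q[...,2]-q[...,0]
    if wood is None: wood=np.percentile(d,80)
    return np.clip(1-d/wood,0,1)
E
python3 - <<'E'
from h import *
t=cv2.imread('pics/top0.png'); s=cv2.imread('pics/side0.png')
g=ray([314,177],'top',.009); print(g)
for c,im,roi in (('top',t,(288,146,342,206)),('side',s,(262,212,318,256))):
    r=fit(PLATE,[g[0],g[1],0.],c,alpha(im,roi),roi); print('plate',c,np.round(r[0][:2]*1e3,1),np.rad2deg(r[0][2]),r[1])
g=ray([180,204],'top',.026); print(g)
roi=(140,155,220,252)
r=fit(JIG,[g[0],g[1],np.deg2rad(14)],'top',alpha(t,roi),roi); J=r[0]; print('jig',np.round(J[:2]*1e3,1),np.rad2deg(J[2]),r[1])
for px in ((173,184),):
    p=[(px[0]+.5)/5-.5+140,(px[1]+.5)/5-.5+155]; P=ray(p,'top',.058)
    a=J[2]; print('pin',p,P, np.array([[np.cos(a),np.sin(a)],[-np.sin(a),np.cos(a)]])@(P[:2]-J[:2])*1e3)
# subpixel pin: bright blob
gr=cv2.cvtColor(t,cv2.COLOR_BGR2GRAY); print(gr[178:206,168:182])
E
```

```text
[ 0.57052445 -0.17791464  0.009     ]
plate top [ 576.4 -171.7] 2.6766323774774854 19.858741581945534
plate side [ 577.3 -172.4] 1.7930768085392688 33.18374709088809
[0.4985185  0.18118363 0.026     ]
jig [500.1 185.1] 15.063841245437914 91.59748293625732
pin [174.2, 191.4] [0.528124   0.19151736 0.058     ] [28.72497612 -1.07423323]
[[135 137 133 133 137 139 137 135 138 134 134 134 134 130]
 [138 135 135 136 135 136 136 137 137 133 135 132 136 131]
 [139 135 131 111  95  89 111 137 140 134 133 135 135 130]
 [134  95  72  62  56  60 102 139 138 138 134 134 134 133]
 [136  89  47  48  49  47  76 139 136 138 133 133 135 134]
 [134  98  53  49  50  48  67 120 137 139 136 133 135 136]
 [142 130  61  50  52  51  58 101 141 139 135 135 137 134]
 [141 135  78  49  50  48  56  87 138 136 137 136 133 136]
 [138 136  92  52  50  50  52  75 136 140 139 136 133 135]
 [135 134  96  52  51  50  48  69 119 138 138 135 134 136]
 [134 142 129  57  51  50  49  60 104 139 137 137 135 133]
 [135 140 134  78  49  50  51  51  86 138 138 138 133 132]
 [134 136 133  91  53  68  85  61  74 134 141 142 134 13
[... 188 characters left out ...]
4 135 133  94  50  50  54  55  75 135 139 138 133]
 [131 134 137 136 111  55  49  50  49  61 106 136 139 137]
 [136 133 135 139 129  62  50  51  50  59  99 139 138 135]
 [135 133 133 138 134  92  50  51  49  51  78 139 139 140]
 [137 133 132 138 132  95  51  50  55  49  75 138 139 137]
 [137 136 131 135 136 111  55  52  50  50  60 107 136 136]
 [139 135 132 133 139 127  62  49  49  49  57 102 137 139]
 [135 135 134 135 137 132  89  51  48  51  52  84 134 140]
 [135 135 134 130 136 131  93  60  69  97 108 134 138 135]
 [134 136 135 134 133 140 133 120 135 139 135 135 136 132]
 [133 136 137 134 133 134 136 137 137 134 135 134 135 134]
 [133 135 135 135 133 135 134 134 135 131 133 135 133 137]]
```

```bash
cat >> h.py <<'E'
def overlay(im,items,roi,S,fn):
    x0,y0,x1,y1=roi; v=cv2.resize(im[y0:y1,x0:x1],None,fx=S,fy=S,interpolation=cv2.INTER_CUBIC)
    for model,pose,c,z0 in items:
        for P,za,zb in model:
            for z in (za,zb):
                q=(proj(place(P,pose,z,z0),c)-[x0,y0]+.5)*S-.5
                cv2.polylines(v,[np.round(q*16).astype(np.int32)],True,(0,0,255),1,cv2.LINE_AA,4)
    cv2.imwrite(fn,v)
E
python3 - <<'E'
from h import *
t=cv2.imread('pics/top0.png'); gr=cv2.cvtColor(t,cv2.COLOR_BGR2GRAY).astype(float)
# slot fit
SL=[(np.array([[0,-7],[60,-7],[60,7],[0,7]])/1e3,.054,.054)]
roi=(164,174,186,210); x0,y0,x1,y1=roi
a=np.clip((137-gr[y0:y1,x0:x1])/87,0,1); w=np.ones_like(a); w[13:22,4:10]=0  # pin masked roughly
r=fit(SL,[.500,.185,np.deg2rad(15)],'top',a,roi,w=w); S=r[0]; print('slot',np.round(S[:2]*1e3,2),np.rad2deg(S[2]),r[1])
# bed fit : bright neutral vs dark
roi=(146,162,214,246); x0,y0,x1,y1=roi; q=t[y0:y1,x0:x1].astype(float); 
a=np.clip((gr[y0:y1,x0:x1]-70)/65,0,1)
m=render([(box(172,108),.04,.04)],[.500,.185,np.deg2rad(15)],'top',roi)
w=(m>.5)*1.; w[10:34,20:40]=0; 
sl=render([(box(60,16)*1+[.03,0],.054,.054)],S,'top',roi); w[sl>0]=0
r=fit(BEDTOP,[.500,.185,np.deg2rad(15)],'top',a,roi,w=w); B=r[0]; print('bed',np.round(B[:2]*1e3,2),np.rad2deg(B[2]),r[1])
g=gr[189:196,171:178]-50; g=np.clip(g,0,None); g[:,0]=0;g[:, -1]=0
print(g)
yy,xx=np.mgrid[189:196,171:178]
k=(g>0)
sub=np.clip(gr[189:195,173:176]-50,0,None); yy,xx=np.mgrid[189:195,173:176]; c=[(sub*xx).sum()/sub.sum(),(sub*yy).sum()/sub.sum()]
P=ray(c,'top',.058)
for n,J in (('slot',S),('bed',B)):
    A=J[2]; print('pin',c,P[:2],n,np.array([[np.cos(A),np.sin(A)],[-np.sin(A),np.cos(A)]])@(P[:2]-J[:2])*1e3)
overlay(t,[(SL,S,'top',0),(BEDTOP,B,'top',0),(JIG,[.5001,.1851,np.deg2rad(15.06)],'top',0)],(140,155,220,252),6,'pics/ovj.png')
overlay(t,[(PLATE,[.5764,-.1717,np.deg2rad(2.68)],'top',0)],(285,145,345,205),8,'pics/ovp.png')
E
```

```text
slot [500.27 185.17] 14.984863612221242 9.450508773762628Traceback (most recent call last):
  File "<stdin>", line 14, in <module>
  File "h.py", line 36, in fit
    r=minimize(cost,sim[0],method='Nelder-Mead',options=dict(initial_simplex=sim,xatol=1e-5,fatol=1e-4,maxiter=400))
    res = _minimize_neldermead(fun, x0, args, callback, bounds=bounds,
                               **options)
    fxr = func(xr)
    fx = function(np.copy(x), *(wrapper_args + args))
  File "h.py", line 30, in cost
    r=render(model,(p[0],p[1],p[2]),c,roi,z0=z0); d=(cv2.GaussianBlur(r,(0,0),.7)-alpha)
  File "h.py", line 22, in render
    a=f(proj(place(P,pose,za,z0),c)); b=f(proj(place(P,pose,zb,z0),c))
        ~~~~^^^^^^^^^^^^^^^^^^^^^^^
  File "h.py", line 10, in proj
    i=bot.camera_info(c); p=(np.asarray(X)@i['R'].T+i['t'])@i['K'].T
ValueError: time passes only in moves, steps and waits
```

```bash
python3 - <<'E'
s=open('h.py').read()
s=s.replace("def proj(","CI={c:bot.camera_info(c) for c in ('side','top')}\ndef proj(").replace("i=bot.camera_info(c);","i=CI[c];")
open('h.py','w').write(s)
E
python3 - <<'E'
from h import *
t=cv2.imread('pics/top0.png'); gr=cv2.cvtColor(t,cv2.COLOR_BGR2GRAY).astype(float)
SL=[(np.array([[0,-7],[60,-7],[60,7],[0,7]])/1e3,.054,.054)]
S=[.5002,.1851,np.deg2rad(15.0)]
sub=np.clip(gr[189:195,173:176]-50,0,None); yy,xx=np.mgrid[189:195,173:176]; c=[(sub*xx).sum()/sub.sum(),(sub*yy).sum()/sub.sum()]
P=ray(c,'top',.057); A=S[2]; print('pin',c,P[:2],np.array([[np.cos(A),np.sin(A)],[-np.sin(A),np.cos(A)]])@(P[:2]-S[:2])*1e3)
overlay(t,[(SL,S,'top',0),(BEDTOP,S,'top',0),(JIG,[.5001,.1851,np.deg2rad(15.06)],'top',0)],(140,155,220,252),6,'pics/ovj.png')
overlay(t,[(PLATE,[.5764,-.1717,np.deg2rad(2.68)],'top',0)],(285,145,345,205),8,'pics/ovp.png')
print(bot.get_state()['time'])
E
```

```text
pin [np.float64(173.95631067961165), np.float64(191.373786407767)] [0.52833207 0.19232474] [29.04339654 -0.30255696]
1.2
```

View pics/ovj.png

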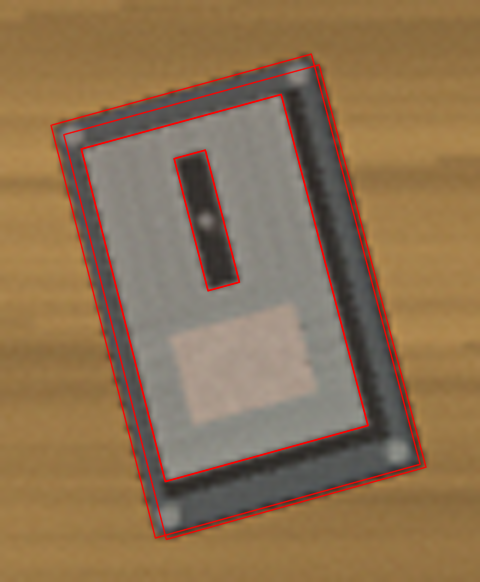

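View pics/ovp.png

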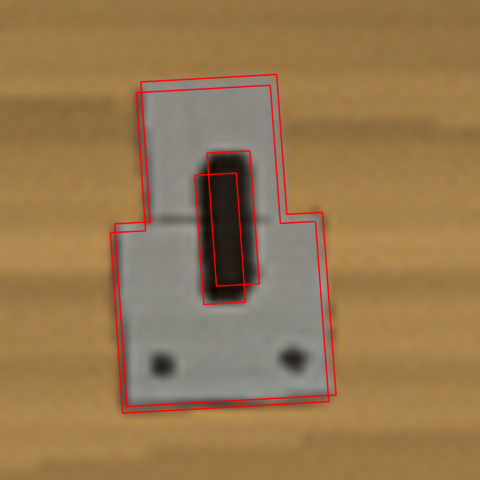

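```bash
cat >> h.py <<'E'
def shift(goal,yaw):
    """tool-axis shift mm and roll for TCP goal with jaw axis = plate -y at yaw deg"""
    s=bot.get_state(); R=np.array(s['tool_rot']); p=np.array(s['tcp_pos'])
    h=np.rad2deg(np.arctan2(R[1,1],R[0,1])); roll=h-(yaw-90)
    print('t',round(s['time'],2),'pos',np.round(p*1e3,1),'yaw',round(h+90,2),'F',np.round(s['ft_force'],1),'M',np.round(s['moment'],2),'open',round(s['opening']*1e3,1))
    print('shift',np.round(R.T@(np.array(goal)-p)*1e3,1),'roll',round((roll+180)%360-180,2))
E
python3 - <<'E'
from h import *
shift([.5768,-.172,.14],2.3)
E
```

```text
t 1.2 pos [ 253.  -571.5  239.3] yaw 23.88 F [ 0.6 -0.5  0.1] M [ 0.   -0.04 -0.03] open 85.2
shift [  99.3 -234.2 -457.8] roll 21.58
```

Call:
jog_arm(
  series=[
    [5,-23,-46,4],
    [15,-46,-92,8],
    [25,-70,-137,13],
    [40,-94,-183,18],
    [50,-117,-229,21.6],
    [60,-140,-275,21.6],
    [70,-164,-320,21.6],
    [80,-187,-366,21.6],
    [90,-211,-412,21.6],
    [99,-234,-458,21.6],
  ],
  fingers=0,
)

```text
time: 2.2
tcp_pos: [0.5631, -0.1888, 0.1444]
tool_rot: [[0.0, 0.04, -0.999], [-0.0, -0.999, -0.04], [-1.0, 0.0, -0.0]]
ft_force: [0.4, -0.5, 0.4]
opening: 0.0852
```

Run:
```python
from h import *
shift([.5768,-.172,.032],2.3)
t=bot.snapshot('top');s=bot.snapshot('side');cv2.imwrite('pics/top1.png',t);cv2.imwrite('pics/side1.png',s)
cv2.imwrite('pics/v1.png',np.hstack([cv2.resize(t[120:230,250:370],None,fx=3,fy=3),cv2.resize(s[150:260,230:350],None,fx=3,fy=3)]))
```

```text
t 2.2 pos [ 563.1 -188.8  144.4] yaw 2.28 F [ 0.4 -0.5  0.4] M [-0.05 -0.01 -0.02] open 85.2
shift [112.4 -16.3 -14.3] roll -0.02
```

View pics/v1.png

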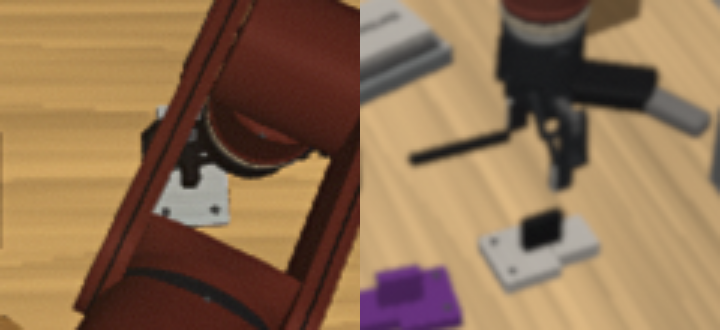

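Call:
jog_arm(
  series=[
    [0,-9,-8,0],
    [20,-16.3,-14.3,0],
    [40,-16.3,-14.3,0],
    [60,-16.3,-14.3,0],
    [80,-16.3,-14.3,0],
    [100,-16.3,-14.3,0],
    [112,-16.3,-14.3,0],
    [112,-16.3,-14.3,0],
    [112,-16.3,-14.3,0],
    [112,-16.3,-14.3,0],
  ],
)

```text
time: 3.3
tcp_pos: [0.5787, -0.1685, 0.0327]
tool_rot: [[0.002, 0.045, -0.999], [0.002, -0.999, -0.045], [-1.0, -0.002, -0.002]]
ft_force: [-0.1, 0.5, 0.6]
opening: 0.0854
```

Call:
jog_arm(
  series=[
    [0,0,0,0],
    [0,0,0,0],
    [0,0,0,0],
    [0,0,0,0],
    [0,0,0,0],
    [0,0,0,0],
    [0,0,0,0],
    [0,0,0,0],
    [0,0,0,0],
    [0,0,0,0],
  ],
  fingers=1,
)

```text
time: 4.3
tcp_pos: [0.5789, -0.1685, 0.033]
tool_rot: [[0.002, 0.045, -0.999], [0.001, -0.999, -0.045], [-1.0, -0.001, -0.002]]
ft_force: [0.4, -0.0, 3.2]
opening: 0.0131
```

Run:
```python
from h import *
shift([.5768,-.172,.152],2.3)
t=bot.snapshot('top');s=bot.snapshot('side');cv2.imwrite('pics/top2.png',t);cv2.imwrite('pics/side2.png',s)
cv2.imwrite('pics/v2.png',np.hstack([cv2.resize(t[120:230,250:370],None,fx=3,fy=3),cv2.resize(s[150:260,230:350],None,fx=3,fy=3)]))
```

```text
t 4.3 pos [ 578.9 -168.5   33. ] yaw 2.6 F [ 0.4 -0.   3.2] M [-0.05  0.    0.03] open 13.1
shift [-119.     3.2    2. ] roll 0.3
```

View pics/v2.png

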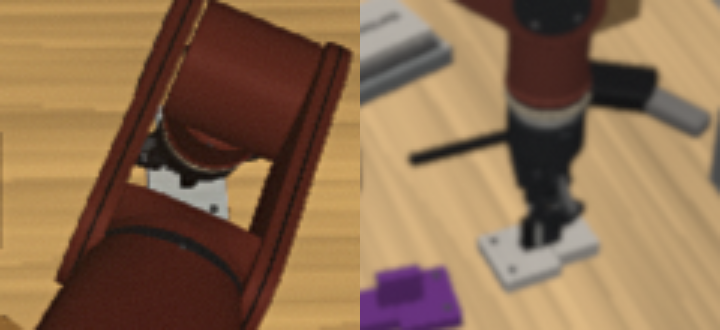

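```bash
cat >> h.py <<'E'
def sidefit(im,guess,z0,roi,model=None,c='side'):
    x0,y0,x1,y1=roi; q=im[y0:y1,x0:x1].astype(float)
    w=cv2.erode((q.max(2)>75).astype(np.uint8),np.ones((3,3)))*1.
    r=render([(T,0,.018)],guess,c,roi,z0=z0)
    w*=cv2.dilate((r>0).astype(np.uint8),np.ones((7,7)))
    return fit([(T,0,.018)],guess,c,alpha(im,roi),roi,z0=z0,w=w)
E
python3 - <<'E'
from h import *
for n in ('side0','side1','side2'):
    im=cv2.imread(f'pics/{n}.png'); roi=(258,208,322,258)
    r=sidefit(im,[.577,-.172,.04],0,roi); print(n,np.round(r[0][:2]*1e3,2),np.rad2deg(r[0][2]),r[1])
E
```

```text
side0 [ 577.07 -171.09] 2.5974067600162076 18.584744905781122
side1 [ 577.46 -171.25] 2.6093171399735944 16.82905712462677
side2 [ 577.99 -169.78] 2.74304696834827 16.03737510404057
```

Call:
jog_arm(
  series=[
    [-15,0,0,0],
    [-40,0,0,0],
    [-70,-15,3,0],
    [-95,-40,7,-2],
    [-105,-75,13,-4],
    [-105,-115,20,-6],
    [-105,-155,27,-8],
    [-105,-195,34,-10],
    [-105,-235,41,-12],
    [-105,-270,48,-12.4],
  ],
)

```text
time: 5.4
tcp_pos: [0.517, 0.1006, 0.1381]
tool_rot: [[0.001, 0.26, -0.966], [0.002, -0.966, -0.26], [-1.0, -0.001, -0.001]]
ft_force: [-0.9, -1.2, -2.9]
opening: 0.0135
```

Run:
```python
from h import *
shift([.4997,.1862,.123],15)
```

```text
t 5.4 pos [517.  100.6 138.1] yaw 15.07 F [-0.9 -1.2 -2.9] M [-0.01 -0.04 -0.03] open 13.5
shift [ 15.2 -87.1  -5.6] roll 0.07
```

Call:
jog_arm(
  series=[
    [0,-20,-1,0],
    [4,-40,-3,0],
    [8,-60,-4,0],
    [12,-76,-5,0],
    [15,-84,-5.6,0],
    [15,-87,-5.6,0],
    [15,-87,-5.6,0],
    [15,-87,-5.6,0],
    [15,-87,-5.6,0],
    [15,-87,-5.6,0],
  ],
)

```text
time: 6.4
tcp_pos: [0.5, 0.1856, 0.1234]
tool_rot: [[0.001, 0.259, -0.966], [0.002, -0.966, -0.259], [-1.0, -0.001, -0.001]]
ft_force: [-0.1, -0.3, -4.3]
opening: 0.0133
```

Run:
```python
from h import *
shift([.4997,.1862,.096],15)
t=bot.snapshot('top');s=bot.snapshot('side');cv2.imwrite('pics/top3.png',t);cv2.imwrite('pics/side3.png',s)
cv2.imwrite('pics/v3.png',np.hstack([cv2.resize(t[140:250,120:240],None,fx=3,fy=3),cv2.resize(s[90:200,190:310],None,fx=3,fy=3)]))
```

```text
t 6.4 pos [500.  185.6 123.4] yaw 15.02 F [-0.1 -0.3 -4.3] M [ 0.06 -0.01 -0.01] open 13.3
shift [27.4 -0.7  0.2] roll 0.02
```

View pics/v3.png

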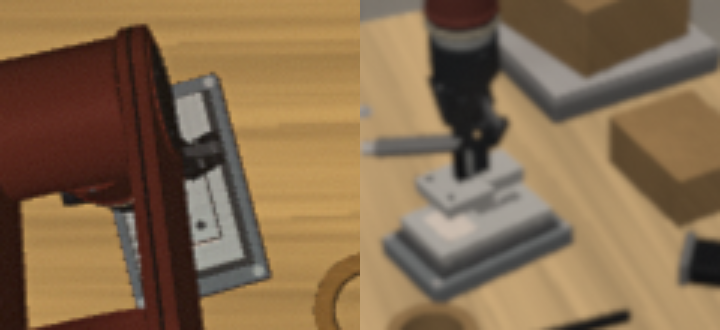

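Run:
```python
from h import *
s=cv2.imread('pics/side3.png'); t=cv2.imread('pics/top3.png')
S=[.5002,.1851,np.deg2rad(15.0)]
SL=[(np.array([[0,-7],[60,-7],[60,7],[0,7]])/1e3,.054,.054)]
roi=(195,135,265,195)
a=np.deg2rad(15); pl=[.5-.0015*np.cos(a),.1856-.0015*np.sin(a)-.001,a]
overlay(s,[(PLATE[:1],pl,'side',.0904),(BEDTOP,S,'side',0),(JIG,S,'side',0),(SL,S,'side',0)],roi,10,'pics/o3.png')
overlay(t,[(PLATE,pl,'top',.0904),(BEDTOP,S,'top',0),(JIG,S,'top',0)],(150,160,220,240),7,'pics/o3t.png')
```

```text
(no output)
```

View pics/o3.png

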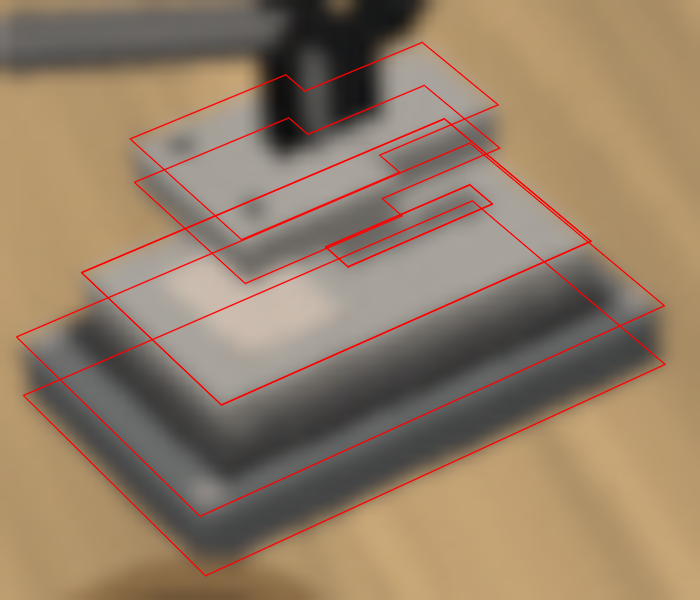

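View pics/o3t.png

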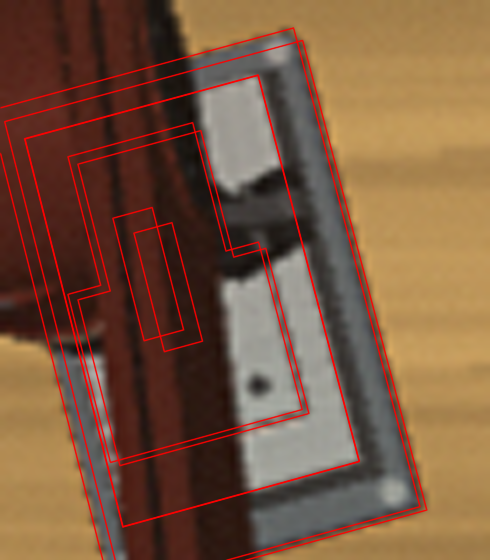

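Call:
jog_arm(
  series=[
    [8,-0.4,0,0],
    [16,-0.7,0,0],
    [23,-0.7,0,0],
    [28,-0.7,0,0],
    [30,-0.7,0,0],
    [31,-0.7,0,0],
    [32,-0.7,0,0],
    [33,-0.7,0,0],
    [33.5,-0.7,0,0],
    [33.5,-0.7,0,0],
  ],
)

```text
time: 7.5
tcp_pos: [0.4998, 0.1865, 0.0899]
tool_rot: [[0.001, 0.259, -0.966], [0.002, -0.966, -0.259], [-1.0, -0.001, -0.001]]
ft_force: [-0.2, 0.7, -3.2]
opening: 0.0135
```

Run:
```python
from h import *
shift([.4997,.1862,.087],15)
```

```text
t 7.5 pos [499.8 186.5  89.9] yaw 15.04 F [-0.2  0.7 -3.2] M [ 0.01  0.   -0.02] open 13.5
shift [2.9 0.3 0.2] roll 0.04
```

Call:
jog_arm(
  series=[
    [0.4,0,0,0],
    [0.8,0,0,0],
    [1.2,0,0,0],
    [1.6,0,0,0],
    [2,0,0,0],
    [2.4,0,0,0],
    [2.8,0,0,0],
    [3.0,0,0,0],
    [3.0,0,0,0],
    [3.0,0,0,0],
  ],
)

```text
time: 8.5
tcp_pos: [0.4999, 0.1865, 0.087]
tool_rot: [[0.001, 0.259, -0.966], [0.002, -0.966, -0.259], [-1.0, -0.001, -0.001]]
ft_force: [-0.5, -0.4, -1.8]
opening: 0.0131
```

Run:
```python
from h import *
shift([.4997,.1862,.087],15)
s=bot.snapshot('side'); cv2.imwrite('pics/side4.png',s); cv2.imwrite('pics/v4.png',cv2.resize(s[130:200,190:270],None,fx=7,fy=7,interpolation=cv2.INTER_CUBIC))
```

```text
t 8.5 pos [499.9 186.5  87. ] yaw 15.04 F [-0.5 -0.4 -1.8] M [-0.03  0.07  0.02] open 13.1
shift [-0.   0.3  0.2] roll 0.04
```

View pics/v4.png

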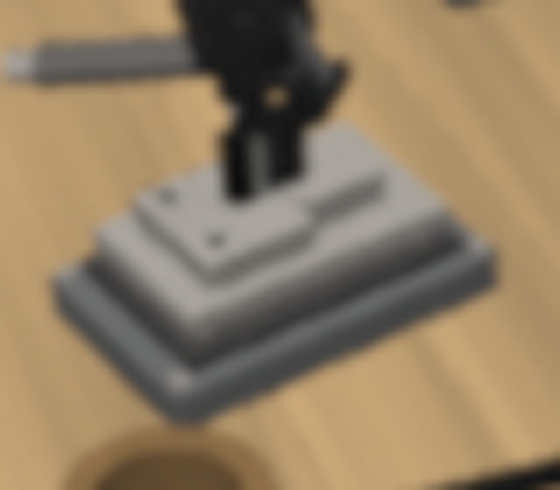

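Call:
jog_arm(
  series=[
    [0.3,0,0,0],
    [0.6,0,0,0],
    [0.9,0,0,0],
    [1.2,0,0,0],
    [1.5,0,0,0],
    [1.5,0,0,0],
    [1.5,0,0,0],
    [1.5,0,0,0],
    [1.5,0,0,0],
    [1.5,0,0,0],
  ],
)

```text
time: 9.55
tcp_pos: [0.4999, 0.1866, 0.0864]
tool_rot: [[0.001, 0.26, -0.966], [0.002, -0.966, -0.26], [-1.0, -0.001, -0.001]]
ft_force: [-4.7, -1.1, 5.5]
opening: 0.0133
```

Run:
```python
from h import *
for i in range(3):
    shift([.4997,.1862,.087],15); bot.snapshot('side')
```

```text
t 9.55 pos [499.9 186.6  86.4] yaw 15.05 F [-4.7 -1.1  5.5] M [-0.22  0.71 -0.05] open 13.3
shift [-0.6  0.3  0.3] roll 0.05
t 9.6 pos [499.9 186.5  86.4] yaw 15.04 F [-5.2 -1.1  7.1] M [-0.23  0.75  0.06] open 12.8
shift [-0.6  0.3  0.3] roll 0.04
t 9.65 pos [499.9 186.6  86.4] yaw 15.04 F [-5.  -0.9  6.2] M [-0.28  0.76  0.01] open 13.1
shift [-0.6  0.3  0.3] roll 0.04
```

Call:
jog_arm(
  series=[
    [0,0,0.3,0],
    [0,0,0.6,0],
    [0,0,0.9,0],
    [0,0,1.2,0],
    [0,0,1.2,0],
    [0,0,1.2,0],
    [0,0,1.2,0],
    [0,0,1.2,0],
    [0,0,1.2,0],
    [0,0,1.2,0],
  ],
)

```text
time: 10.7
tcp_pos: [0.4995, 0.1864, 0.0869]
tool_rot: [[0.003, 0.26, -0.966], [0.002, -0.966, -0.26], [-1.0, -0.001, -0.003]]
ft_force: [5.6, 0.7, 2.8]
opening: 0.0132
```

Run:
```python
from h import *
shift([.4997,.1862,.087],15)
s=bot.snapshot('side'); cv2.imwrite('pics/side5.png',s)
shift([.4997,.1862,.087],15)
```

```text
t 10.7 pos [499.5 186.4  86.9] yaw 15.04 F [5.6 0.7 2.8] M [ 0.21 -0.63  0.04] open 13.2
shift [-0.1  0.2 -0.2] roll 0.04
t 10.75 pos [499.5 186.4  86.9] yaw 15.04 F [5.  0.9 3.3] M [ 0.16 -0.71  0.02] open 13.5
shift [-0.1  0.2 -0.2] roll 0.04
```

Run:
```python
from h import *
s=cv2.imread('pics/side5.png')
S=[.5002,.1851,np.deg2rad(15.0)]
a=np.deg2rad(15); pl=[.4995-.0015*np.cos(a),.1864-.0015*np.sin(a)-.001,a]
roi=(195,140,265,195)
SL=[(np.array([[0,-7],[60,-7],[60,7],[0,7]])/1e3,.054,.054)]
overlay(s,[],roi,11,'pics/o5r.png')
overlay(s,[(PLATE[:1],pl,'side',.054),(BEDTOP,S,'side',0),(SL,S,'side',0)],roi,11,'pics/o5.png')
```

```text
(no output)
```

View pics/o5r.png

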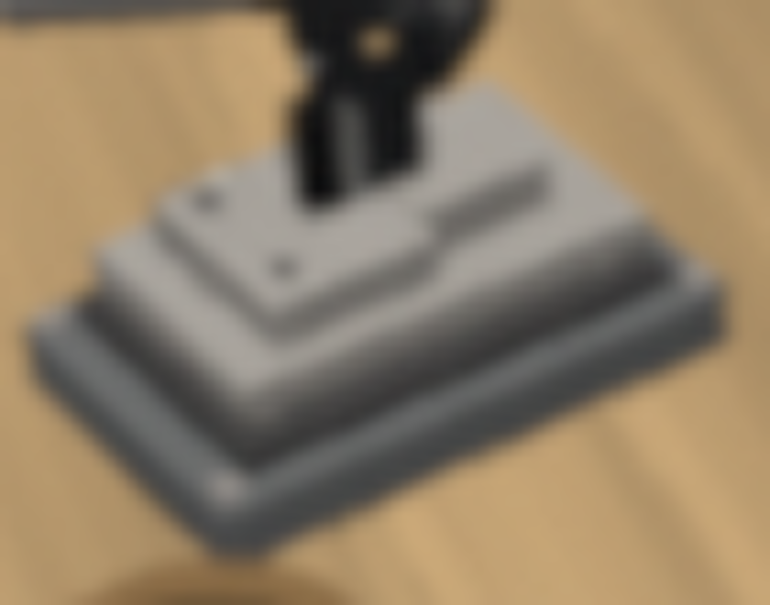

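View pics/o5.png

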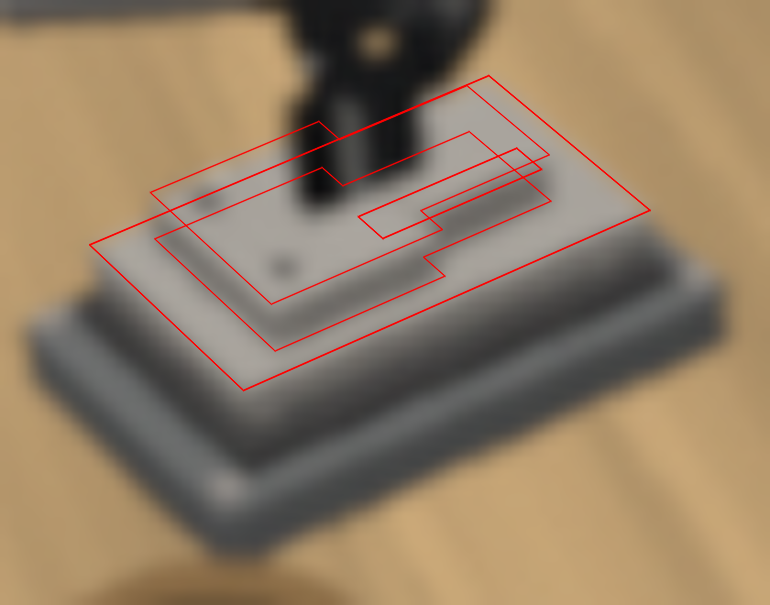

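Call:
jog_arm(
  series=[
    [0.5,0,0.2,0],
    [0.8,0,0.2,0],
    [1.1,0,0.2,0],
    [1.4,0,0.2,0],
    [1.7,0,0.2,0],
    [2,0,0.2,0],
    [2.2,0,0.2,0],
    [2.2,0,0.2,0],
    [2.2,0,0.2,0],
    [2.2,0,0.2,0],
  ],
)

```text
time: 11.75
tcp_pos: [0.4995, 0.1864, 0.0855]
tool_rot: [[0.003, 0.26, -0.966], [0.002, -0.966, -0.26], [-1.0, -0.001, -0.003]]
ft_force: [2.2, 0.1, 7.8]
opening: 0.013
```

Run:
```python
from h import *
shift([.4997,.1862,.087],15)
```

```text
t 11.75 pos [499.5 186.4  85.5] yaw 15.05 F [2.2 0.1 7.8] M [ 0.1  -0.2   0.05] open 13.0
shift [-1.5  0.2 -0.1] roll 0.05
```

Call:
jog_arm(
  series=[
    [1,0,0.2,0],
    [1.3,0,0.2,0],
    [1.6,0,0.2,0],
    [1.9,0,0.2,0],
    [2.2,0,0.2,0],
    [2.5,0,0.2,0],
    [2.8,0,0.2,0],
    [3,0,0.2,0],
    [3,0,0.2,0],
    [3,0,0.2,0],
  ],
)

```text
time: 12.75
tcp_pos: [0.4996, 0.1864, 0.0836]
tool_rot: [[0.003, 0.26, -0.966], [0.002, -0.966, -0.26], [-1.0, -0.001, -0.004]]
ft_force: [0.5, 0.7, 10.7]
opening: 0.0131
```

Run:
```python
from h import *
shift([.4997,.1862,.087],15)
```

```text
t 12.75 pos [499.6 186.4  83.6] yaw 15.05 F [ 0.5  0.7 10.7] M [ 0.02  0.02 -0.02] open 13.1
shift [-3.4  0.2 -0.1] roll 0.05
```

Call:
jog_arm(
  series=[
    [1.3,0,0.1,0],
    [1.7,0,0.1,0],
    [2.1,0,0.1,0],
    [2.5,0,0.1,0],
    [2.9,0,0.1,0],
    [3.3,0,0.1,0],
    [3.7,0,0.1,0],
    [4,0,0.1,0],
    [4,0,0.1,0],
    [4,0,0.1,0],
  ],
)

```text
time: 13.75
tcp_pos: [0.4996, 0.1864, 0.0809]
tool_rot: [[0.003, 0.26, -0.966], [0.002, -0.966, -0.26], [-1.0, -0.001, -0.004]]
ft_force: [-1.9, -0.5, 13.8]
opening: 0.0135
```

Run:
```python
from h import *
shift([.4997,.1862,.087],15)
s=bot.snapshot('side'); cv2.imwrite('pics/side6.png',s)
overlay(s,[],(195,140,265,195),11,'pics/o6.png')
```

```text
t 13.75 pos [499.6 186.4  80.9] yaw 15.05 F [-1.9 -0.5 13.8] M [-0.04  0.27 -0.02] open 13.5
shift [-6.1  0.2 -0.1] roll 0.05
```

View pics/o6.png

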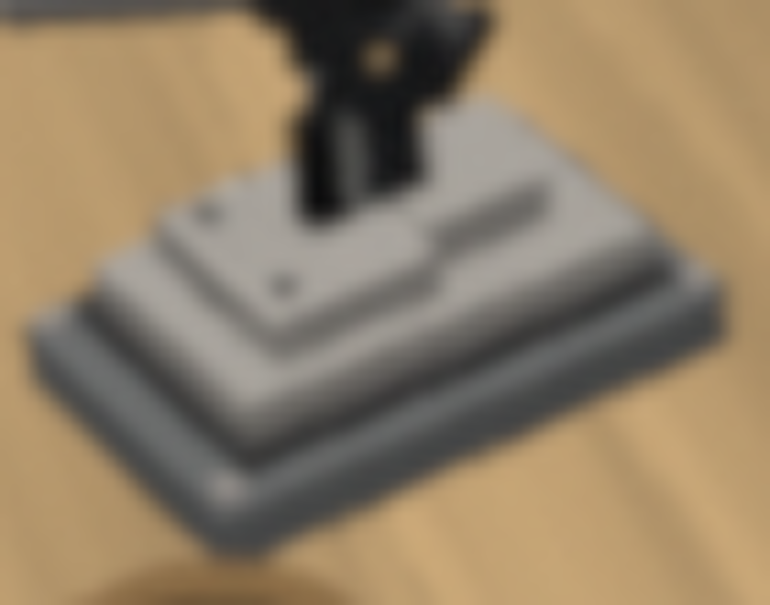

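Call:
jog_arm(
  series=[
    [1.5,0,0,0],
    [1.9,0,0,0],
    [2.3,0,0,0],
    [2.7,0,0,0],
    [3.1,0,0,0],
    [3.4,0,0,0],
    [3.7,0,0,0],
    [3.7,0,0,0],
    [3.7,0,0,0],
    [3.7,0,0,0],
  ],
)

```text
time: 14.8
tcp_pos: [0.4996, 0.1864, 0.0789]
tool_rot: [[0.003, 0.26, -0.966], [0.002, -0.966, -0.26], [-1.0, -0.001, -0.003]]
ft_force: [-2.2, -0.3, 16.0]
opening: 0.0131
```

Run:
```python
from h import *
shift([.4997,.1862,.087],15)
```

```text
t 14.8 pos [499.6 186.4  78.9] yaw 15.06 F [-2.2 -0.3 16. ] M [-0.14  0.52 -0.01] open 13.1
shift [-8.1  0.2 -0.1] roll 0.06
```

Call:
jog_arm(
  series=[
    [1.9,0,0.1,0],
    [2.1,0,0.1,0],
    [2.4,0,0.1,0],
    [2.7,0,0.1,0],
    [3,0,0.1,0],
    [3.2,0,0.1,0],
    [3.4,0,0.1,0],
    [3.4,0,0.1,0],
    [3.4,0,0.1,0],
    [3.4,0,0.1,0],
  ],
)

```text
time: 15.8
tcp_pos: [0.4997, 0.1864, 0.0788]
tool_rot: [[0.003, 0.26, -0.966], [0.001, -0.966, -0.26], [-1.0, -0.001, -0.003]]
ft_force: [-9.4, -2.7, 29.1]
opening: 0.0131
```

Run:
```python
from h import *
shift([.4997,.1862,.087],15)
s=bot.snapshot('side'); cv2.imwrite('pics/side7.png',s)
overlay(s,[],(195,140,265,195),11,'pics/o7.png')
```

```text
t 15.8 pos [499.7 186.4  78.8] yaw 15.08 F [-9.4 -2.7 29.1] M [-0.35  1.57 -0.05] open 13.1
shift [-8.2  0.2  0. ] roll 0.08
```

View pics/o7.png

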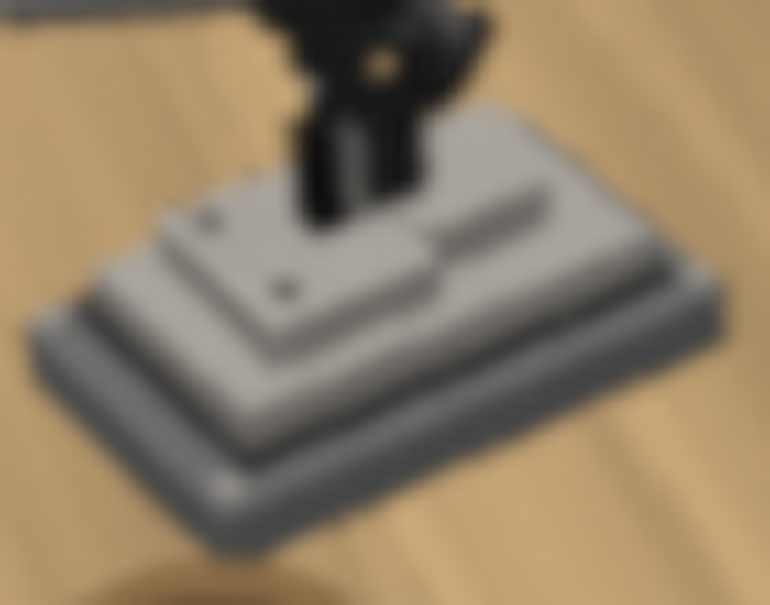

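Call:
jog_arm(
  series=[
    [3.2,0,0.3,0],
    [3.0,0,0.4,0],
    [2.8,0,0.5,0],
    [2.7,0,0.6,0],
    [2.7,0,0.7,0],
    [2.7,0,0.7,0],
    [2.7,0,0.7,0],
    [2.7,0,0.7,0],
    [2.7,0,0.7,0],
    [2.7,0,0.7,0],
  ],
)

```text
time: 16.85
tcp_pos: [0.4996, 0.1864, 0.0789]
tool_rot: [[0.004, 0.26, -0.966], [0.001, -0.966, -0.26], [-1.0, -0.0, -0.004]]
ft_force: [-4.2, -0.6, 22.1]
opening: 0.013
```

Run:
```python
from h import *
shift([.4997,.1862,.087],15)
s=bot.snapshot('side');t=bot.snapshot('top'); cv2.imwrite('pics/side8.png',s); cv2.imwrite('pics/top8.png',t)
cv2.imwrite('pics/v8.png',np.hstack([cv2.resize(t[140:250,120:240],None,fx=3,fy=3),cv2.resize(s[120:230,190:310],None,fx=3,fy=3)]))
shift([.4997,.1862,.087],15)
```

```text
t 16.85 pos [499.6 186.4  78.9] yaw 15.08 F [-4.2 -0.6 22.1] M [-0.18  0.81 -0.03] open 13.0
shift [-8.1  0.2 -0. ] roll 0.08
t 16.95 pos [499.6 186.4  78.9] yaw 15.09 F [-4.3 -0.7 22.6] M [-0.2   0.8  -0.04] open 13.5
shift [-8.1  0.2 -0. ] roll 0.09
```

View pics/v8.png

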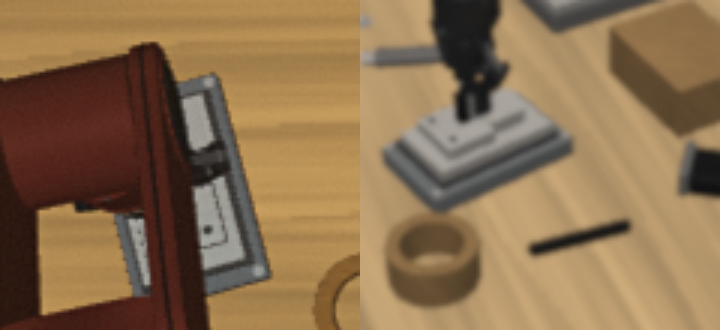

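Run:
```python
from bench import bot
print(bot.sign_off())
```

```text
the job is handed in; nothing more can be done
None
```

The plate is on the pin, pressed fully down and still held by the gripper. I handed the job in at about 17 s of the 42 s limit.

- **How it went:** I found the metal plate and the grey press in the top and side pictures and gripped the plate by its black grip. I set it on the bed at a yaw of 15.1° (the press measured about 15.0°), tongue towards the slotted end. The pin entered with almost no search, and I eased the plate sideways by well under 1 mm to relieve a side force.
- **Pressed down:** After first contact at a TCP height of about 87 mm, the bed sank smoothly to 78.9 mm, close to its full 8 mm travel. Pushing harder, from 16 N to 29 N, moved it only 0.1 mm, so it was against its stop. A plate not on the pin could not have gone down that far.
- **Final state:** I eased the push to about 22 N, which is above the 12 N needed to hold the bed at its stop. About 4 N of sideways force remains, and the fingers are still closed on the grip (opening about 13 mm).
- **Bystanders:** In the last pictures, those that show (tape roll, marker, carton) look undisturbed. I did not check the others again.
- **What disagreed:** The side camera's overlay was off by about 1 to 2 pixels against the top-camera fit. The arm also closed on the grip 2 to 4 mm from the commanded point, nudging the plate about 1.5 mm before the lift. Neither affected the fit.

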